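# Hang the washed door back on the pastry cabinet

### The job

The glass door of the small pastry cabinet has been washed and stands in the drying rack. Lift it out, hang it back on the cabinet by lowering both its knuckles over the two hinge pins until it sits fully home, then swing it shut against the frame and let go. Be gentle with the glass door: feel for the pins, do not force it, and do not push the other things about.

Things in the scene. Friction and masses are not known exactly. Their poses are not given: they have to be found in the camera images.
- door: Lift-off glass door in an aluminium frame, 0.3 to 0.5 kg, 170 high, 12 thick. Origin: on the hinge axis, level with the lower edge. z up; the panel (centred on x = 0) runs to -y, from 13 to 150 mm off the axis; outer face to -x, with a small knob 24 mm proud at y -140, z 92. Centre of mass at y -80. To be hung open: closed, there is no room for a finger behind it.
- door_rail (a point): Point on the middle of the door's top edge, 50 mm from the hinge axis (door frame 0, -50, 170 mm; same axes). The top rail below it is solid, 34 mm high and 12 mm thick, and can be gripped from above anywhere along the door. Touch gently: over 30 N between door and cabinet or hinge counts as forced.
- door_knuckle (a point): Centre of the lower end of the door's lower hinge knuckle (door frame 0, 0, 17 mm; same axes). The two knuckles are upright steel tubes, 16.5 mm outside, 10.5 mm inside, 20 mm long, open through; the upper one is 115 mm above the lower, on the same axis.
- cabinet: Fixed pastry cabinet: wooden floor and top, dark posts, glass sides, open front; 180 wide (y), 130 deep (x), 216 mm high. Origin: centre of underside, z up, front (face at x -65) to -x. Hinges at its left front post (+y). Closed, the door has the cabinet's yaw, extends to -y and rests on the gasket of the right front post (x -81); open by angle a, its yaw is the cabinet's minus a.
- pin_nominal (a point): Fixed on the cabinet at x -86, y +70, z 45 mm, cabinet's axes: where the foot of the lower hinge pin should be. The steel hinge strip is clamped in slotted holes, so the real pins stand up to 5 mm off this in x and up to 12 mm in y, either way: unreported, to be felt for (or seen). Height is true. Fully home, the door_knuckle point is level with this point.
- pin_upper_nominal (a point): The same for the upper pin, 115 mm above (z 160 mm). Both pins are upright brass, 8 mm thick, 13.5 mm tall, with 1 mm chamfered tips, on one vertical line, each on a bracket 17 mm wide, on which the knuckle comes to stand. The strip's front is 17 mm behind the pins' line. The hung door turns freely, with a little friction.
- rack: Fixed drying rack: grey 110 x 124 mm base, its top 8 mm above the worktop, four wire hoops 77 mm high along its x axis. Origin: centre of underside. The door stands between the middle hoops (1.5 mm play each side), hinge edge to the rack's +x, outer face to +y. A clear bread case, 132 mm high, stands behind rack and cabinet's left side (world x 0.51 to 0.68, y -0.19 to 0.03 m): go round it.
- sugar_shaker: White sugar shaker, 67 mm wide, 114 mm high, origin centre of underside. Leave it alone. Behind it stands the tall glass screen of the counter (world x over 0.43 m, y over 0.2 m): keep the arm clear of it.
- ramekin: Cream ramekin, 82 mm wide, 48 mm high, origin centre of underside. Leave it alone.
- pastry_brush: Wooden pastry brush lying flat, 34 x 205 x 12 mm, long along its y, origin centre of underside. Leave it alone.

How it is judged:
By the outcome, as a careful person would: the job done as asked, in the order asked, and still so for the second after the job is handed in, with the robot touching nothing.
It also fails if it takes over 72 s, if anything falls off the work surface, if the arm or the gripper's body presses on something with over 40 N, if the wrist force passes 120 N, or if a joint passes its speed limit or range.

### The arm

A 7-joint arm with a two-finger parallel gripper is mounted at the origin on a cart in front of the work surface, level with it; the furniture and walls round the work are solid. World frame = base frame: x ahead of the robot, y to its left, z up, the work surface at z = 0. Lengths are in m, angles in rad, forces in N, time in s.
With the tool pointing down it reaches from about 0.4 to 0.85 m from the base axis. Payload 10.4 kg.
Tool frame: the origin (TCP) lies midway between the tips of the shut fingers; the grasp point (between the pads) lies 19 mm behind it (manip.tcp_to_grasp is the distance from the TCP to the grasp point, in m); x points along the fingers, y is the direction in which the jaws open and shut, and the axes are right-handed (so a half turn about x gives the same grasp; the last joint's range is limited). The gripper opens to 85 mm and grips with 20 to 120 N. Pads are 22 mm wide; open, the fingers measure 114 mm over their backs; the gripper's body (76 mm by 85 mm) begins 54 mm behind the grasp point. The pads swing forward as they close: fully open they stand 13 mm farther back than shut.
Start: joints at [1.194, 0.332, -0.065, 1.46, 0.022, 1.35, -0.088], TCP at [0.217, -0.586, 0.231] pointing down, gripper open.
Joint ranges: [-2.6, 2.6], [-0.5, 2.12], [-1.47, 1.34], [0.16, 2.42], [-1.27, 4.41], [0.06, 2.06], [-2.6, 2.6]. Speed limits (rad/s): [2.22, 2.22, 2.79, 2.79, 3.14, 3.14, 3.14].

### API

Orientations are given as a unit quaternion [x, y, z, w].
In Python, from workcell import monitor, viewer, manip gives the robot as it stands. The module is installed in compiled form; this text tells all that it offers.
- The arm moves only by the tool send_rows, never from a script. Its arguments are lists of equal length, an entry for each row: "grip": the closure in counts, from 0 (fully open) to 255 (shut); "offset": the shift along the tool's x, y, z in mm, a list of three; "twist": the turn about the tool's x in degrees. In form: {"grip": [grip, ...], "offset": [[tx, ty, tz], ...], "twist": [twist, ...]}. A call has exactly 5 rows; each row is the pose to reach, as a shift and turn from the pose commanded when the call began, along the tool's axes at that moment; what a row does not reach only later rows make up. A row lasts 1/12 s, in which the tool goes at most 41.7 mm and 7.16 degrees, less where a joint would pass 70% of its speed; a pose out of reach is approached as far as the arm can. A call with a gripper value outside its range is refused whole. The fingers move at their own pace and stop on an object; "newtons" is the grip in N (left out, the last holds). Time passes only in rows, so rows that repeat a pose let the fingers close, or fill a call up. It gives the time, the measured TCP pose, the force and the opening at its end, in the units of the state.
- monitor.get_obs(): the state, without advancing time (a new reading comes with each control period).
- viewer.camera(name): name is "scene" or "top"; returns (picture, depth): 480x640x3 uint8, blue, green, red; 480x640 float32, m along the optical axis (not along the pixel's ray), 0 where there is no reading.
- viewer.camera_model(name): a dict with "camera_matrix" (3x3 intrinsics, pixels), "R" (3x3) and "t" (3): a world point X has camera coordinates R X + t. Camera axes: x right, y down, z forward; pixel columns grow to the right and rows downward; lengths in m; the calibration is good to about 2 mm. A picture is of the moment at which its call begins. camera_model takes no time and is no camera call.
- manip.hand_in(): hands the job in, once; it reports no verdict.
Trained networks look in the newest picture that a camera, given by its name, has taken for a name from the list of things; names that differ only in an ending like _2 or _b are one class to them, and where a whole thing is asked for, a point or a joint stands for the part that bears it (a point fixed in the world has none). Each returns a list of dicts, best first, with "score" (0 to 1); they miss things now and then, are a little off and sometimes report something else, mostly with a low value. They report only what shows in the picture. A call takes as long as a camera call.
- viewer.recognise(target, camera): "box" ([left, top, width, height] in pixels, round what is visible of it).
- viewer.regions_of(target, camera): "region" (480x640 bool, what is visible of it) and "box" ([left, top, width, height] in pixels, round what is visible of it).
- viewer.spot_point(target, camera): "position" ([column, row] in pixels: a listed point, or the origin of a listed thing).
The state is a dict: "clock": time; "joint_pos": joint angles; "joint_velocities": joint speeds; "tau": joint torques, N m; "position": TCP position; "ee_rot": TCP orientation; "ft_force": force on the tool from outside, world axes, zero at the start; "torque": the same for the moment, N m; "grip_width": opening from 0.0 (shut) to 1.0 (fully open).
Only numpy, scipy, OpenCV 4.12 (cv2) and the standard library are available. Lean on these libraries where they do the work, as an engineer would, in place of code of your own. Each camera call takes 0.05 s, during which the arm holds its last target.

## Working session

There is one attempt and no reset: what is moved stays moved. The work goes in short steps, Python scripts to look and compute and a tool call to move; the robot and the scene stay as the last step left them, time stands still between calls to the robot, and variables do not carry over. Pictures are saved under pics/ and viewed, and the job is handed in when it is done.

Besides the shell and the picture viewer there is one more tool, called as name(argument=value, ...) on one line, values as JSON. send_rows: Moves the arm, as the interface text tells. Its arguments: {"type":"object","properties":{"grip":{"type":"array","items":{"type":"number"}},"offset":{"type":"array","items":{"type":"array","items":{"type":"number"}}},"twist":{"type":"array","items":{"type":"number"}},"newtons":{"type":"number"}},"required":["grip","offset","twist"]}

```bash
mkdir -p pics; ls
cat > h.py <<'E'
import numpy as np, cv2
from scipy.spatial.transform import Rotation as R
from workcell import monitor, viewer, manip
def deproj(cam,u,v,z):
    m=viewer.camera_model(cam);K=np.array(m["camera_matrix"]);Rm=np.array(m["R"]);t=np.array(m["t"])
    p=np.linalg.inv(K)@np.array([u,v,1.])*z
    return Rm.T@(p-t)
def proj(cam,X):
    m=viewer.camera_model(cam);K=np.array(m["camera_matrix"]);Rm=np.array(m["R"]);t=np.array(m["t"])
    c=(Rm@np.asarray(X,float).T).T+t; p=(K@c.T).T
    return p[...,:2]/p[...,2:]
def cloud(cam,depth):
    m=viewer.camera_model(cam);K=np.array(m["camera_matrix"]);Rm=np.array(m["R"]);t=np.array(m["t"])
    v,u=np.mgrid[0:480,0:640]
    P=np.stack([(u-K[0,2])/K[0,0]*depth,(v-K[1,2])/K[1,1]*depth,depth],-1)
    return (P-t)@Rm
def ray_plane(cam,u,v,z):
    m=viewer.camera_model(cam);K=np.array(m["camera_matrix"]);Rm=np.array(m["R"]);t=np.array(m["t"])
    d=Rm.T@np.linalg.inv(K)@np.array([u,v,1.]);o=-Rm.T@t
    return o+d*(z-o[2])/d[2]
E
python3 - <<'E'
from h import *
np.set_printoptions(precision=4,suppress=True)
o=monitor.get_obs();print(o)
print(R.from_quat(o["ee_rot"]).as_matrix(), manip.tcp_to_grasp)
for c in["scene","top"]:
    im,d=viewer.camera(c);cv2.imwrite(f"pics/{c}0.png",im);np.save(f"{c}0.npy",d);m=viewer.camera_model(c);print(c,m, "pos",-np.array(m["R"]).T@m["t"])
    for n in["door","cabinet","rack","sugar_shaker","ramekin","pastry_brush"]:
        print(n,[(r["score"],r["box"]) for r in viewer.recognise(n,c)][:2])
    for n in["door_rail","door_knuckle","pin_nominal","pin_upper_nominal","cabinet","rack","door"]:
        print(n,[(r["score"],r["position"]) for r in viewer.spot_point(n,c)][:2])
E
```

```text
pics
{'clock': 0.0, 'joint_pos': array([ 1.1944,  0.3329, -0.0647,  1.4609,  0.0216,  1.3499, -0.0885]), 'joint_velocities': array([-0.0017,  0.0018, -0.0005, -0.0001,  0.0007, -0.0003,  0.001 ]), 'tau': array([ -0.0003, -62.545 ,   0.0488, -39.1614,   0.0161,   0.0097,
         0.    ]), 'position': array([ 0.2164, -0.5859,  0.2305]), 'ee_rot': array([-0.696 , -0.1249,  0.6962, -0.124 ]), 'ft_force': array([0.2118, 0.2415, 0.3513]), 'torque': array([-0.0438, -0.0103, -0.0017]), 'grip_width': 0.9977014600103368}
[[-0.0005  0.3465 -0.9381]
 [ 0.0013 -0.9381 -0.3465]
 [-1.     -0.0014  0.0001]] 0.0187
scene {'camera_matrix': array([[559.5646,   0.    , 320.846 ],
       [  0.    , 559.5646, 245.2155],
       [  0.    ,   0.    ,   1.    ]]), 'R': array([[-0.4769, -0.8787, -0.021 ],
       [-0.3345,  0.2035, -0.9202],
       [ 0.8128, -0.4318, -0.391 ]]), 't': array([0.3084, 0.2817, 1.2716])} pos [-0.7923  0.7627  0.7628]
door [(0.97, [347.2, 231.0, 28.6, 72.4])]
cabinet [(0.83, [368.3, 179.4, 68.3, 72.1])]
rack [(0.63, [332.8, 264.9, 50.9, 40.3])]
sugar_shaker [(0.71, [260.8, 283.7, 26
[... 507 characters left out ...]
.0049],
       [-0.995 ,  0.0036, -0.0996],
       [ 0.0996,  0.0046, -0.995 ]]), 't': array([0.0702, 0.5224, 1.3804])} pos [0.3825 0.062  1.4259]
door [(0.72, [341.8, 246.9, 9.4, 67.7])]
cabinet [(0.75, [433.5, 143.9, 100.0, 82.7])]
rack [(0.96, [323.2, 253.1, 49.8, 45.2])]
sugar_shaker [(0.71, [225.8, 281.2, 30.9, 27.8]), (0.6, [405.9, 285.2, 76.6, 16.0])]
ramekin [(0.76, [152.2, 280.4, 35.1, 33.9])]
pastry_brush [(0.57, [408.5, 287.0, 75.7, 15.0])]
door_rail [(0.82, [352.4, 269.8])]
door_knuckle [(0.7, [346.7, 256.0])]
pin_nominal [(0.79, [449.8, 220.7])]
pin_upper_nominal [(0.72, [456.9, 210.3])]
cabinet [(0.61, [467.2, 191.8])]
rack [(0.69, [346.7, 276.1])]
door [(0.61, [348.8, 253.8])]
```

View pics/scene0.png

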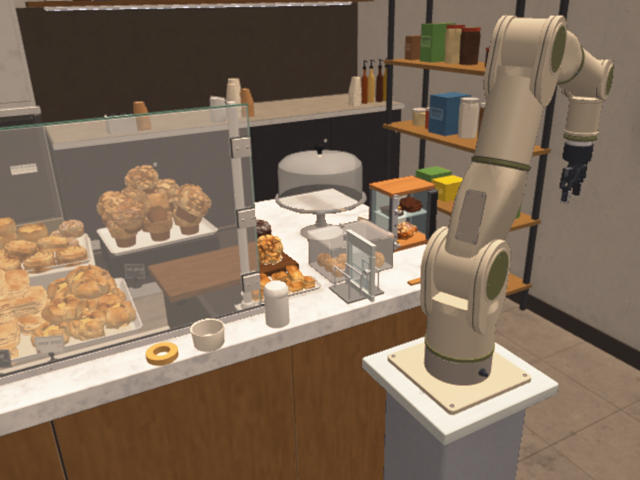

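View pics/top0.png

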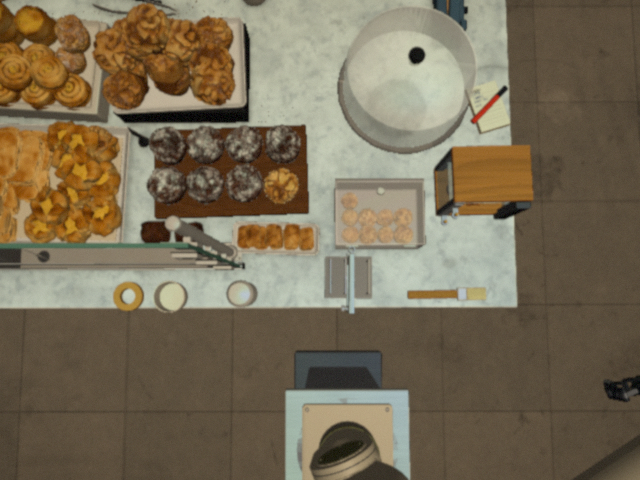

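Run:
```python
from h import *
a=cv2.imread("pics/scene0.png")[165:320,320:450];cv2.imwrite("pics/s0c.png",cv2.resize(a,None,fx=3.8,fy=3.8,interpolation=cv2.INTER_CUBIC))
a=cv2.imread("pics/top0.png")[130:330,310:550];cv2.imwrite("pics/t0c.png",cv2.resize(a,None,fx=3,fy=3,interpolation=cv2.INTER_CUBIC))
```

```text
(no output)
```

View pics/s0c.png

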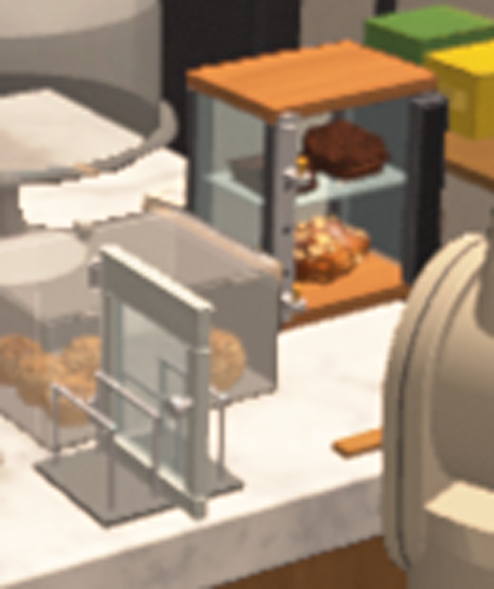

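View pics/t0c.png

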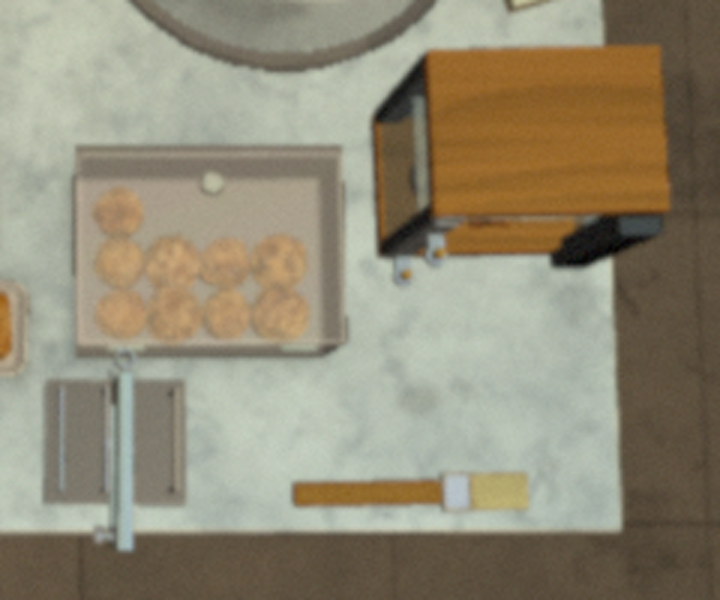

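Run:
```python
from h import *
np.set_printoptions(precision=4,suppress=True)
for c in["top","scene"]:
    d=np.load(c+"0.npy");P=cloud(c,d)
    print(c)
    def sel(lo,hi):
        return P[(d>0)&np.all(P>lo,-1)&np.all(P<hi,-1)]
    q=sel([.36,-.1,.165],[.6,.06,.195]);print("door top",len(q),q.min(0),q.max(0),np.median(q,0))
    if len(q)>10:
        v=q[:,:2]-q[:,:2].mean(0);w=np.linalg.svd(v,full_matrices=False)[2][0];print("dir",w,np.degrees(np.arctan2(w[1],w[0])), q.mean(0))
    q=sel([.5,-.5,.205],[.8,-.15,.23]);print("cab top",len(q),q.min(0),q.max(0),np.median(q[:,2]) if len(q) else 0)
    if len(q):
        r=cv2.minAreaRect((q[:,:2]*1000).astype(np.float32));print(r)
    q=sel([.3,-.1,.003],[.6,.1,.014]);print("rack",len(q))
    if len(q): print(cv2.minAreaRect((q[:,:2]*1000).astype(np.float32)))
im=cv2.imread("pics/top0.png")
cv2.imwrite("pics/t0p.png",cv2.resize(im[195:235,425:485],None,fx=12,fy=12,interpolation=cv2.INTER_NEAREST))
cv2.imwrite("pics/t0d.png",cv2.resize(im[240:320,325:375],None,fx=7,fy=7,interpolation=cv2.INTER_NEAREST))
im=cv2.imread("pics/scene0.png")
cv2.imwrite("pics/s0p.png",cv2.resize(im[190:255,380:430],None,fx=9,fy=9,interpolation=cv2.INTER_NEAREST))
```

```text
top
door top 275 [ 0.3614 -0.0096  0.1651] [0.501  0.0015 0.1839] [ 0.4233 -0.0042  0.1773]
dir [-1.      0.0076] 179.5621438135173 [ 0.4238 -0.0042  0.1774]
cab top 4557 [ 0.5989 -0.4168  0.205 ] [ 0.7987 -0.1501  0.2294] 0.21529752260774598
((699.8682250976562, -283.6112365722656), (199.79254150390625, 263.4687805175781), 1.9620521068572998)
rack 1873
((480.1789245605469, -0.1116485595703125), (199.45513916015625, 238.1767120361328), 89.93079376220703)
scene
door top 171 [ 0.361  -0.0118  0.165 ] [0.4877 0.0096 0.1821] [0.4209 0.0022 0.1755]
dir [-0.9999  0.0119] 179.3202627227559 [0.421  0.0012 0.1739]
cab top 921 [ 0.5913 -0.4175  0.205 ] [ 0.7988 -0.1501  0.2298] 0.21489521756292032
((691.4962768554688, -302.11737060546875), (254.37399291992188, 213.7357177734375), 27.477529525756836)
rack 600
((449.9888000488281, 26.17724609375), (258.8162841796875, 168.0020751953125), 36.35268020629883)
```

View pics/t0p.png

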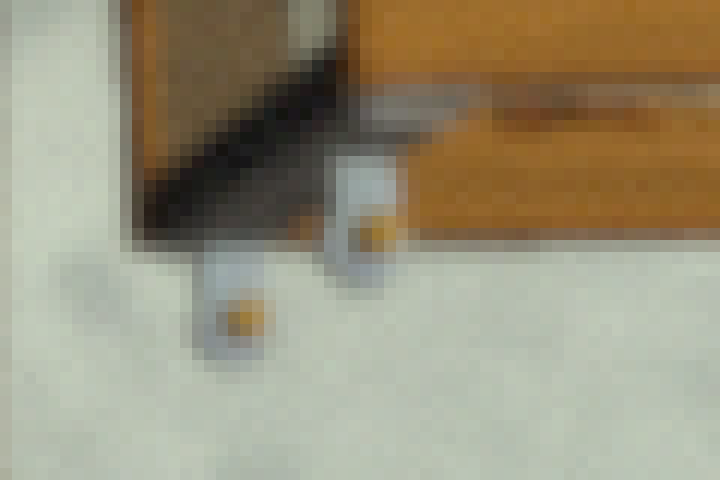

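View pics/t0d.png

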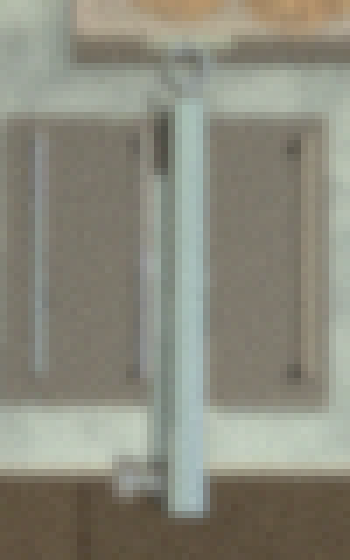

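View pics/s0p.png

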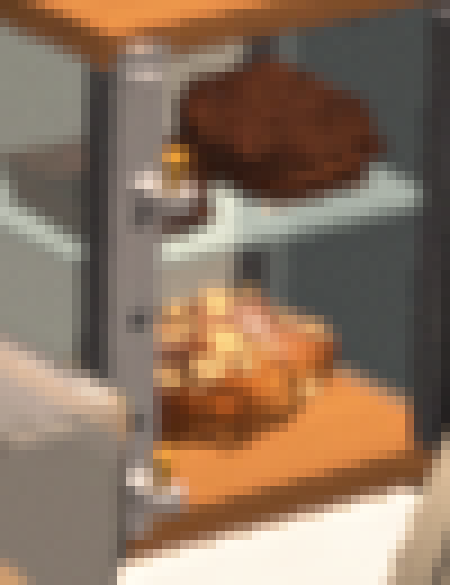

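Run:
```python
from h import *
from scipy.optimize import minimize
np.set_printoptions(precision=4,suppress=True)
# cabinet
im=cv2.imread("pics/top0.png");hsv=cv2.cvtColor(im,cv2.COLOR_BGR2HSV)
reg=np.zeros((480,640),bool);reg[135:230,425:545]=1
d=np.load("top0.npy");P=cloud("top",d)
m=reg&(P[...,2]>.2)&(hsv[...,1]>110)&(hsv[...,0]>5)&(hsv[...,0]<25)
cs,_=cv2.findContours(m.astype(np.uint8),cv2.RETR_EXTERNAL,cv2.CHAIN_APPROX_NONE)
c=max(cs,key=cv2.contourArea)[:,0,:].astype(float)
W=np.array([ray_plane("top",u,v,.216) for u,v in c])
r=cv2.minAreaRect((W[:,:2]*1000).astype(np.float32));print("cab rect",r,cv2.boxPoints(r))
# pins
def brass(imn,box):
    im=cv2.imread(imn).astype(float);x0,y0,x1,y1=box
    s=im[y0:y1,x0:x1];return s
for name,(imn,boxes) in {"top":("pics/top0.png",[(440,216,450,227),(451,209,461,219)]),"scene":("pics/scene0.png",[(395,238,402,246),(396,204,403,212)])}.items():
    for b in boxes:
        s=brass(imn,b);v=s[...,2]-s[...,0];print(name,b);print(v.astype(int))
for s in ["door"]:
  m2=viewer.regions_of
```

```text
cab rect ((665.5130615234375, -324.1890563964844), (130.75448608398438, 181.11349487304688), 1.1005436182022095) [[ 598.4086 -234.9047]
 [ 601.8872 -415.9848]
 [ 732.6176 -413.4734]
 [ 729.1389 -232.3933]]
top (440, 216, 450, 227)
[[  9   2  -8  -9  -9  -7  -4   5   9  10]
 [  6   2 -12 -11 -13 -11  -6   2   6   9]
 [  7   1 -10 -15 -11  -5  -4   1   7   8]
 [  7   2  -9 -11   1  13  16  11   8   8]
 [  6   2  -5   0  26  58  54  23   8   7]
 [  6   2  -5  10  60  93  75  29   5   7]
 [  7   2  -6   6  37  61  50  18   6   5]
 [  7   3  -9  -6   4   8   9   9   7   5]
 [  8   4  -3  -8  -6  -6  -2   5   6   7]
 [  6   5   4   3  -1   0   5   7   5   6]
 [  6   7   7   5   6   6   6   5   6   7]]
top (451, 209, 461, 219)
[[  7   5  -4  -7  -6  -6  10  50  88  98]
 [  6   4  -6 -10 -11  -9   0  41  83  95]
 [ 11   3  -7  -9  -8  -7   3  42  82 102]
 [ 23   4  -5  -3  10  22  31  63  92 104]
 [ 39   7  -4   8  40  71  80  84  90  95]
 [ 33   1  -3  16  64  99  90  58  52  55]
 [ 16  -5  -5   8  42  62  50  26  21  20]
 [  7  -3  -7  -3   4   8  11   7   8  10]
 [  6   5  -2 -10 -13  -9  -5   2   7   7]
 [  8   5   4  -2  -4  -4   3   6   6   6]]
scene (395, 238, 402, 246)
[[ 16  17  38  71  73  80  88]
 [ 17  26  88 131 119 124 126]
 [ 17  41 136 173 163 161 161]
 [ 21  37  93 142 162 160 158]
 [ 31  41  72 113 147 157 158]
 [ 31  46  70  90 100 128 156]
 [ 26  39  53  55  45  91 148]
 [ 16  20  25  25  25  85 140]]
scene (396, 204, 403, 212)
[[ 18  17  24  22  25  36  54]
 [ 18  18  30  40  38  32  40]
 [ 17  26  79 125  93  47  34]
 [ 18  37 124 178 130  63  36]
 [ 21  29  72 112  91  55  36]
 [ 31  37  64  99  75  50  41]
 [ 32  45  67  82  55  44  43]
 [ 24  36  51  56  39  35  39]]
```

```bash
cat > pins.py <<'E'
from h import *
np.set_printoptions(precision=1,suppress=True)
def cent(imn,b,bg,pad=None):
    im=cv2.imread(imn).astype(float);x0,y0,x1,y1=b
    v=im[y0:y1,x0:x1,2]-im[y0:y1,x0:x1,0]-bg;v=np.clip(v,0,None)
    yy,xx=np.mgrid[y0:y1,x0:x1];return np.array([(v*xx).sum(),(v*yy).sum()])/v.sum()
E
python3 - <<'E'
from pins import *
l=cent("pics/top0.png",(442,219,449,224),8);u=cent("pics/top0.png",(453,213,459,217),15)
print(l,u)
for z in(.048,.052,.0565): print("low",z,ray_plane("top",*l,z)*1000)
for z in(.163,.167,.1715): print("up",z,ray_plane("top",*u,z)*1000)
us=cent("pics/scene0.png",(396,206,401,211),40);print(us)
for z in(.165,.168,.1715): print("up scene",z,ray_plane("scene",*us,z)*1000)
ls=cent("pics/scene0.png",(396,239,400,243),40);print(ls)
for z in(.05,.053,.0565): print("lo scene",z,ray_plane("scene",*ls,z)*1000)
# door top axis
im=cv2.imread("pics/top0.png")
for z in [0.178]:
  for uv in[(325+172/7,240+100/7),(325+207/7,240+100/7),(325+167/7,240+515/7),(325+207/7,240+515/7),(325+187/7,240+68/7)]:
    print(ray_plane("top",uv[0]-.5,uv[1]-.5,z)*1000)
print("kn",ray_plane("top",325+187/7-.5,240+68/7-.5,.16)*1000)
for n,uv in {"rail":(352.4,269.8)}.items(): print(ray_plane("top",*uv,.178)*1000)
for n,uv in {"kn":(342.3,277.9)}.items(): print("kn scene",ray_plane("scene",*uv,.025)*1000)
print("rail scene",ray_plane("scene",355.7,234.9,.178)*1000)
E
```

```text
[445.3 221. ] [456.5 213.8]
low 0.048 [ 581. -255.   48.]
low 0.052 [ 580.4 -254.1   52. ]
low 0.0565 [ 579.8 -253.    56.5]
up 0.163 [ 581.3 -255.5  163. ]
up 0.167 [ 580.7 -254.5  167. ]
up 0.1715 [ 580.  -253.3  171.5]
[399.  207.6]
up scene 0.165 [ 591.9 -260.6  165. ]
up scene 0.168 [ 585.  -255.4  168. ]
up scene 0.1715 [ 576.8 -249.4  171.5]
[398.2 240.5]
lo scene 0.05 [ 592.1 -262.    50. ]
lo scene 0.053 [ 586.3 -257.7   53. ]
lo scene 0.0565 [ 579.5 -252.7   56.5]
[486.3  -0.2 178. ]
[486.3 -11.8 178. ]
[349.9   2.6 178. ]
[349.9 -10.5 178. ]
[496.9  -5.3 178. ]
kn [498.6  -6.3 160. ]
[449.1  -7.6 178. ]
kn scene [491.2  11.5  25. ]
rail scene [437.6  -1.2 178. ]
```

Run:
```python
from h import *
np.set_printoptions(precision=1,suppress=True)
g=cv2.cvtColor(cv2.imread("pics/top0.png"),cv2.COLOR_BGR2GRAY).astype(float)
for v in range(258,308,4):
    p=g[v,342:362]; print(v,p.astype(int))
g=g;L=[];Rr=[]
for v in range(258,300):
    p=g[v];dr=p[351:359]-p[352:360];dl=p[345:353]-p[344:352]
    i=dr.argmax();w=np.clip(dr,0,None)[max(0,i-1):i+2];ur=351.5+(np.arange(8)[max(0,i-1):i+2]*w).sum()/w.sum()
    Rr.append(ray_plane("top",ur,v,.178)[:2]*1000)
    i=dl.argmax();w=np.clip(dl,0,None)[max(0,i-1):i+2];ul=344.5+(np.arange(8)[max(0,i-1):i+2]*w).sum()/w.sum()
    L.append(ray_plane("top",ul,v,.178)[:2]*1000)
L=np.array(L);Rr=np.array(Rr)
print(np.polyfit(L[:,0]-434,L[:,1],1),np.polyfit(Rr[:,0]-434,Rr[:,1],1))
print(np.median(L[:,1]),np.median(Rr[:,1]))
```

```text
258 [118 117 117 129 117  90  77 116 166 181 185 175 141 122 119 120 120 124
 118 123]
262 [119 110 111 132 128  92  82 118 163 181 184 176 147 126 120 119 121 117
 121 120]
266 [118 113 119 143 150 156 130 129 165 182 181 174 145 125 119 120 120 121
 120 122]
270 [120 118 121 142 155 161 132 130 163 181 182 174 144 124 119 119 121 119
 122 120]
274 [118 119 120 141 151 157 131 132 163 177 181 175 145 127 122 120 120 120
 121 120]
278 [118 116 117 144 163 164 132 131 165 179 183 175 147 128 123 120 122 124
 121 123]
282 [119 115 116 139 150 157 134 134 167 179 183 170 142 125 120 121 121 121
 121 121]
286 [122 115 111 139 149 158 135 137 167 178 183 173 143 123 121 122 123 121
 121 125]
290 [117 116 115 142 150 151 127 135 166 182 183 178 151 130 124 120 122 123
 124 122]
294 [117 110 112 124 134 143 125 134 166 182 184 178 153 128 122 124 124 121
 123 124]
298 [173 173 174 168 153 148 125 136 168 178 184 183 174 168 158 153 152 150
 152 149]
302 [192 196 199 191 166 148 132 151 171 179 184 184 185 191 195 196 199 199
 198 200]
306 [142 139 142 144 120 104 104 146 173 181 180 186 179 182 185 184 185 186
 184 185]
[-0.  -0.4] [  0.  -10.7]
-1.001756661997491 -10.504593168917179
```

send_rows(grip=[0,0,0,0,0], offset=[[-20,0,-40],[-20,-30,-70],[-20,-70,-80],[-20,-110,-90],[-20,-150,-100]], twist=[4,8,12,16,20.8], newtons=60)

```text
clock: 1.82
position: [0.2586, -0.41, 0.251]
ee_rot: [-0.707, 0.004, 0.707, 0.004]
ft_force: [1.0, 0.7, 1.6]
grip_width: 1.002
```

send_rows(grip=[0,0,0,0,0], offset=[[0,-30,-25],[0,-65,-45],[0,-100,-65],[0,-135,-85],[0,-170,-105]], twist=[0,0,0,0,0])

```text
clock: 2.23
position: [0.3657, -0.2411, 0.2517]
ee_rot: [0.707, -0.004, -0.707, -0.003]
ft_force: [1.1, -0.2, -0.5]
grip_width: 0.998
```

send_rows(grip=[0,0,0,0,0], offset=[[0,-40,-15],[0,-80,-30],[0,-120,-45],[0,-155,-60],[0,-190,-70]], twist=[0,0,0,0,0])

```text
clock: 2.65
position: [0.4376, -0.051, 0.2517]
ee_rot: [0.708, -0.003, -0.707, -0.003]
ft_force: [1.1, -0.9, 0.8]
grip_width: 1.0
```

```bash
cat >> h.py <<'E'
def st():
    o=monitor.get_obs();Rm=R.from_quat(o["ee_rot"]).as_matrix()
    print("t",round(o["clock"],2),"p",np.round(o["position"]*1000,1),"F",np.round(o["ft_force"],1),"M",np.round(o["torque"],2),"grip",round(o["grip_width"],3),"yhead",round(np.degrees(np.arctan2(Rm[1,1],Rm[0,1])),2),"xax",np.round(Rm[:,0],4), "zvel",np.abs(o["joint_velocities"]).max().round(3))
    return o["position"],Rm
def go(x,y,z,yh=None):
    "print tool offset to reach world target"
    p,Rm=st();print("offset mm",np.round(Rm.T@(np.array([x,y,z])-p*1000),1))
    if yh is not None: print("twist",round(-(yh-np.degrees(np.arctan2(Rm[1,1],Rm[0,1]))),2))
E
python3 -c "
from h import *
go(434,-5.5,250,-90.4)"
```

```text
t 2.65 p [437.6 -51.  251.7] F [ 1.1 -0.9  0.8] M [-0.04 -0.01 -0.01] grip 1.0 yhead -90.48 xax [ 1.3e-03 -3.0e-04 -1.0e+00] zvel 0.986
offset mm [  1.7 -45.5   4. ]
twist -0.08
```

send_rows(grip=[0,0,0,0,0], offset=[[0,-30,2],[0,-45.5,4],[0,-45.5,4],[10,-45.5,4],[20,-45.5,4]], twist=[0,0,0,0,0])

```text
clock: 3.07
position: [0.4335, -0.0091, 0.2308]
ee_rot: [0.707, -0.004, -0.707, -0.003]
ft_force: [0.4, -0.5, 0.2]
grip_width: 1.004
```

```bash
python3 -c "
from h import *
go(434,-5.5,147,-90.4)
im,d=viewer.camera('scene');cv2.imwrite('pics/s1.png',cv2.resize(im[130:330,280:480],None,fx=3,fy=3,interpolation=cv2.INTER_CUBIC))
im,d=viewer.camera('top');cv2.imwrite('pics/t1.png',cv2.resize(im[200:330,270:420],None,fx=4,fy=4,interpolation=cv2.INTER_CUBIC))
"
```

```text
t 3.07 p [433.5  -9.1 230.8] F [ 0.4 -0.5  0.2] M [ 0.01 -0.02 -0.01] grip 1.004 yhead -90.6 xax [ 1.1e-03 -7.0e-04 -1.0e+00] zvel 0.266
offset mm [83.8 -3.7 -0.4]
twist -0.2
```

View pics/s1.png

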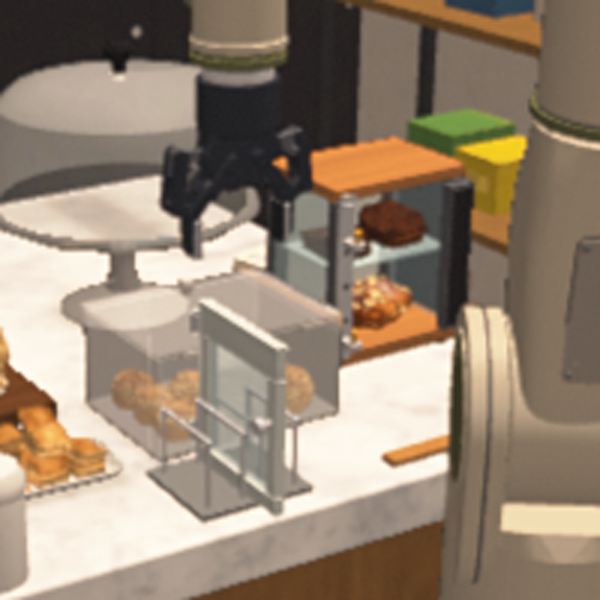

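View pics/t1.png

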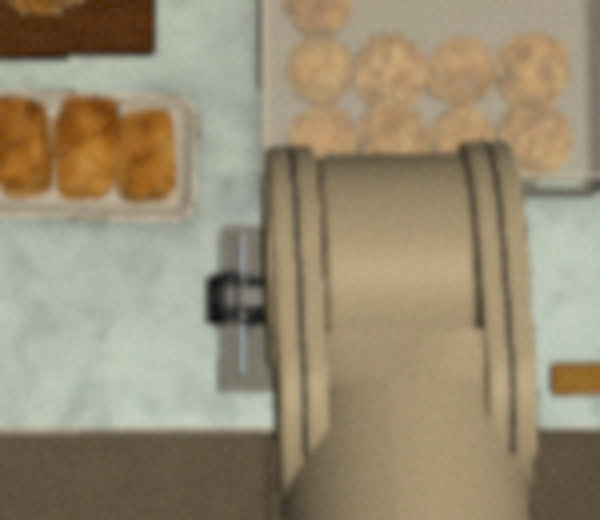

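send_rows(grip=[0,0,0,0,0], offset=[[15,0,0],[15,0,0],[15,0,0],[15,0,0],[15,0,0]], twist=[0,0,0,0,0])

```text
clock: 3.58
position: [0.4335, -0.0083, 0.2169]
ee_rot: [0.707, -0.003, -0.707, -0.003]
ft_force: [0.1, 0.5, -0.0]
grip_width: 1.001
```

```bash
python3 -c "
from h import *
go(434,-5.5,147,-90.4)"
```

```text
t 3.58 p [433.5  -8.3 216.9] F [ 0.1  0.5 -0. ] M [ 0.01  0.01 -0.02] grip 1.001 yhead -90.56 xax [ 7.e-04 -1.e-04 -1.e+00] zvel 0.003
offset mm [69.9 -2.8 -0.4]
twist -0.16
```

send_rows(grip=[0,0,0,0,0], offset=[[15,-2.8,0],[30,-2.8,0],[45,-2.8,0],[58,-2.8,0],[70,-2.8,0]], twist=[0,0,0,0,0])

```text
clock: 4.0
position: [0.4335, -0.0054, 0.146]
ee_rot: [0.707, -0.003, -0.707, -0.003]
ft_force: [-0.8, 0.1, 0.2]
grip_width: 1.004
```

send_rows(grip=[60,110,150,170,190], offset=[[0,0,0],[0,0,0],[0,0,0],[0,0,0],[0,0,0]], twist=[0,0,0,0,0], newtons=25)

```text
clock: 4.42
position: [0.4338, -0.0053, 0.1471]
ee_rot: [0.708, -0.003, -0.707, -0.003]
ft_force: [-1.1, -1.2, -0.0]
grip_width: 0.297
```

```bash
python3 -c "
from h import *
st()"
```

```text
t 4.42 p [433.8  -5.3 147.1] F [-1.1 -1.2 -0. ] M [-0.01 -0.03  0.01] grip 0.297 yhead -90.53 xax [ 1.4e-03 -4.0e-04 -1.0e+00] zvel 0.005
```

send_rows(grip=[205,215,225,240,255], offset=[[0,0,0],[0,0,0],[0,0,0],[0,0,0],[0,0,0]], twist=[0,0,0,0,0], newtons=25)

```text
clock: 4.83
position: [0.4335, -0.0054, 0.1466]
ee_rot: [0.707, -0.003, -0.707, -0.003]
ft_force: [-0.4, -1.5, 5.4]
grip_width: 0.132
```

```bash
python3 -c "
from h import *
st()"
```

```text
t 4.83 p [433.5  -5.4 146.6] F [-0.4 -1.5  5.4] M [-0.27  0.18 -0.  ] grip 0.132 yhead -90.53 xax [ 6.e-04 -3.e-04 -1.e+00] zvel 0.001
```

send_rows(grip=[255,255,255,255,255], offset=[[0,0,0],[0,0,0],[0,0,0],[-3,0,0],[-8,0,0]], twist=[0,0,0,0,0], newtons=80)

```text
clock: 5.25
position: [0.4323, -0.0052, 0.1536]
ee_rot: [-0.706, 0.003, 0.708, 0.003]
ft_force: [-1.1, 0.2, -5.3]
grip_width: 0.128
```

send_rows(grip=[255,255,255,255,255], offset=[[-10,0,0],[-20,0,0],[-30,0,0],[-40,0,0],[-50,0,0]], twist=[0,0,0,0,0])

```text
clock: 5.67
position: [0.4334, -0.0052, 0.2056]
ee_rot: [0.707, -0.003, -0.707, -0.003]
ft_force: [-0.2, -0.6, -4.9]
grip_width: 0.123
```

```bash
python3 -c "
from h import *
st()"
```

```text
t 5.67 p [433.4  -5.2 205.6] F [-0.2 -0.6 -4.9] M [-0.02 -0.03  0.03] grip 0.123 yhead -90.52 xax [ 7.e-04 -2.e-04 -1.e+00] zvel 0.262
```

send_rows(grip=[255,255,255,255,255], offset=[[-15,0,0],[-35,0,0],[-55,0,0],[-70,0,0],[-80,0,0]], twist=[0,0,0,0,0])

```text
clock: 6.08
position: [0.4337, -0.0051, 0.2866]
ee_rot: [0.708, -0.003, -0.706, -0.003]
ft_force: [0.3, 1.1, -4.5]
grip_width: 0.126
```

send_rows(grip=[255,255,255,255,255], offset=[[0,15,0],[0,40,0],[0,65,-5],[0,90,-10],[0,115,-15]], twist=[0,0,0,0,0])

```text
clock: 6.5
position: [0.4471, -0.1216, 0.2845]
ee_rot: [-0.707, 0.003, 0.707, 0.003]
ft_force: [1.2, 0.3, -4.1]
grip_width: 0.125
```

send_rows(grip=[255,255,255,255,255], offset=[[0,25,-7],[0,50,-14],[0,75,-22],[0,100,-28],[0,115,-34]], twist=[0,0,0,0,0])

```text
clock: 6.92
position: [0.4796, -0.2389, 0.284]
ee_rot: [-0.707, 0.004, 0.707, 0.004]
ft_force: [-0.1, -0.8, -5.0]
grip_width: 0.134
```

send_rows(grip=[255,255,255,255,255], offset=[[0,10,0],[0,15,0],[0,15,0],[0,15,0],[0,15,0]], twist=[0,0,0,0,0])

```text
clock: 7.33
position: [0.4801, -0.2494, 0.2846]
ee_rot: [0.707, -0.003, -0.707, -0.003]
ft_force: [0.1, 0.2, -4.7]
grip_width: 0.124
```

```bash
python3 -c "
from h import *
go(514.6,-253.2,205,-90.5)
im,d=viewer.camera('scene');cv2.imwrite('pics/s2f.png',im);cv2.imwrite('pics/s2.png',cv2.resize(im[100:300,300:500],None,fx=3,fy=3,interpolation=cv2.INTER_CUBIC))
im,d=viewer.camera('top');cv2.imwrite('pics/t2f.png',im);cv2.imwrite('pics/t2.png',cv2.resize(im[150:320,360:560],None,fx=3,fy=3,interpolation=cv2.INTER_CUBIC))
"
```

```text
t 7.33 p [ 480.1 -249.4  284.6] F [ 0.1  0.2 -4.7] M [ 0.01 -0.07  0.01] grip 0.124 yhead -90.44 xax [ 3.e-04  0.e+00 -1.e+00] zvel 0.004
offset mm [ 79.6   3.5 -34.5]
twist 0.06
```

View pics/s2.png

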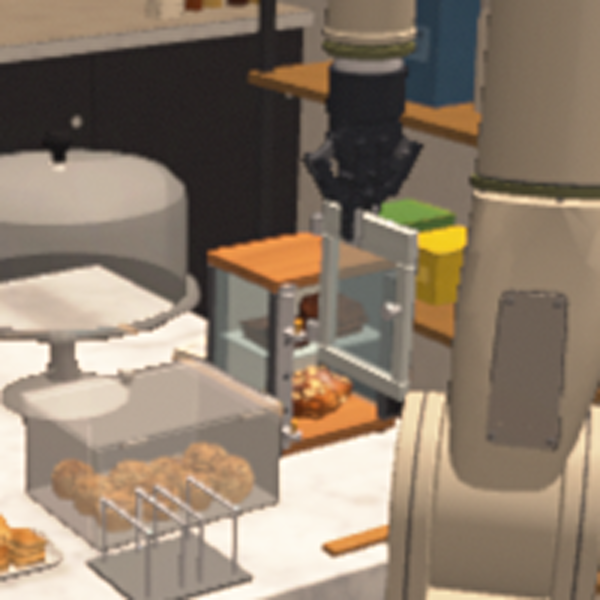

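View pics/t2.png

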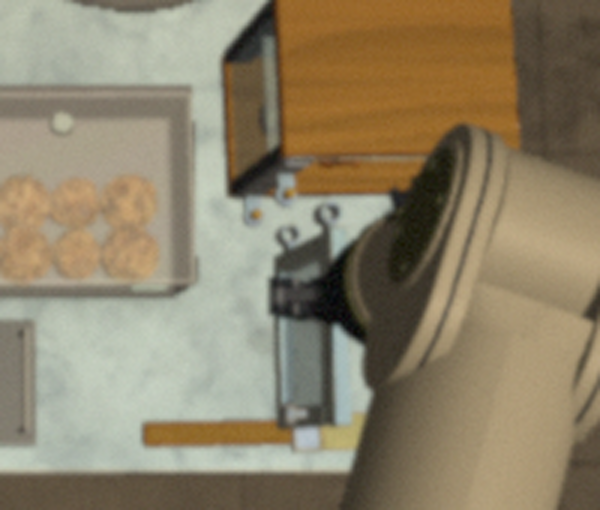

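send_rows(grip=[255,255,255,255,255], offset=[[20,1,0],[45,2,0],[65,3,0],[80,3.5,0],[80,3.5,0]], twist=[0,0,0,0,0])

```text
clock: 7.85
position: [0.4783, -0.2531, 0.2012]
ee_rot: [-0.706, 0.002, 0.709, 0.004]
ft_force: [-0.4, 0.1, -5.1]
grip_width: 0.129
```

send_rows(grip=[255,255,255,255,255], offset=[[0,0,0],[0,0,0],[0,0,0],[0,0,0],[0,0,0]], twist=[0,0,0,0,0])

```text
clock: 8.27
position: [0.4803, -0.2543, 0.2051]
ee_rot: [0.708, -0.004, -0.707, -0.003]
ft_force: [0.4, -0.4, -4.5]
grip_width: 0.127
```

```bash
python3 -c "
from h import *
go(514.6,-253.2,205,-90.5)
for k in range(3):
  im,d=viewer.camera('top');cv2.imwrite(f'pics/t3_{k}.png',im)
a=cv2.imread('pics/t3_0.png');cv2.imwrite('pics/t3.png',cv2.resize(a[195:255,430:480],None,fx=10,fy=10,interpolation=cv2.INTER_NEAREST))
im,d=viewer.camera('scene');cv2.imwrite('pics/s3f.png',im);cv2.imwrite('pics/s3.png',cv2.resize(im[160:270,380:450],None,fx=5,fy=5,interpolation=cv2.INTER_CUBIC))
"
```

```text
t 8.27 p [ 480.3 -254.3  205.1] F [ 0.4 -0.4 -4.5] M [-0.05 -0.05 -0.05] grip 0.127 yhead -90.53 xax [ 1.1e-03 -7.0e-04 -1.0e+00] zvel 0.004
offset mm [  0.2  -1.4 -34.3]
twist -0.03
```

View pics/t3.png

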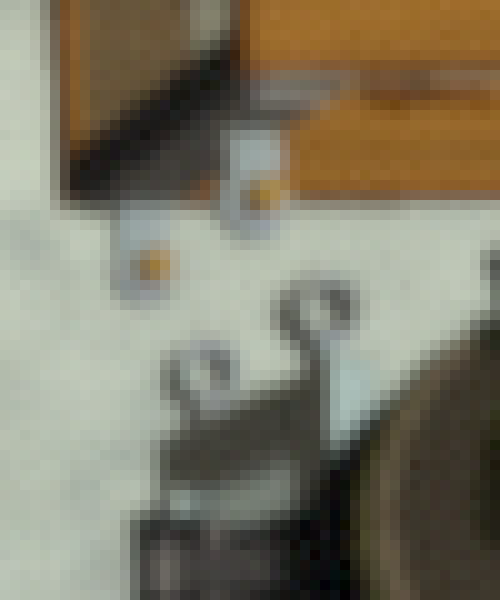

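View pics/s3.png

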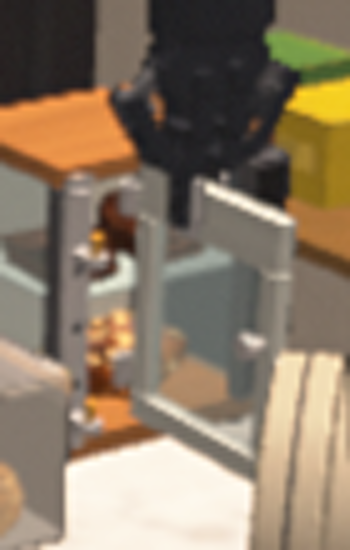

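Run:
```python
from pins import *
a=np.mean([cv2.imread(f'pics/t3_{k}.png').astype(float) for k in range(3)],0)
cv2.imwrite('pics/t3m.png',a)
b=a[...,2]-a[...,0]
l=cent("pics/t3m.png",(442,219,449,224),8);u=cent("pics/t3m.png",(453,212,459,217),15);print(l,u)
g=a.mean(-1);print(g[220:233,455:468].astype(int));print(g[226:239,443:456].astype(int))
print("up kn",ray_plane("top",461.3,225.2,.2085)*1000,"lo kn",ray_plane("top",449.5,231.7,.0935)*1000)
print("pins",ray_plane("top",*l,.054)*1000,ray_plane("top",*u,.169)*1000)
```

```text
[445.3 221. ] [456.7 213.6]
[[182 181 184 185 185 185 183 185 184 184 184 182 183]
 [186 185 185 185 184 179 177 180 179 179 182 182 183]
 [185 185 186 182 173 161 159 163 163 168 174 179 183]
 [187 184 179 168 148 142 136 129 128 142 164 177 183]
 [185 182 165 137 122 135 132 105  88 109 147 173 181]
 [183 176 148 108 110 144 152 126  90  89 135 166 184]
 [185 174 134  93 104 145 164 149 107  93 137 169 183]
 [184 175 142  96  92 128 152 149 120 119 151 176 188]
 [186 183 162 119  86  99 126 142 143 153 171 182 185]
 [189 187 179 149 113  85 100 137 157 170 178 182 184]
 [189 187 184 172 142  96  84 125 159 172 174 174 177]
 [187 187 183 176 149 102  75 112 160 175 174 173 175]
 [182 179 171 151 123  87  70 107 162 179 178 177 175]]
[[176 175 177 180 183 182 183 183 186 187 186 187 185]
 [184 185 183 184 182 182 181 183 185 185 186 186 184]
 [184 186 185 183 182 179 177 174 175 179 184 186 186]
 [184 185 183 180 171 167 164 158 156 166 178 186 189]
 [183 183 178 163 145 149 148 133 120 132 162 183 189]
 [184 180 172 139 119 144 155 136 101 106 151 180 187]
 [184 181 167 123 100 140 165 155 115 102 149 178 182]
 [182 176 164 119  91 122 153 157 127 122 153 172 166]
 [177 174 165 132  97  99 126 146 141 144 152 148 128]
 [177 174 171 153 126  97 102 134 138 135 123 104  83]
 [177 175 174 168 148 108  89 110 110  99  82  69  64]
 [176 175 172 163 143 105  79  81  77  70  62  59  62]
 [173 169 158 138 109  82  67  64  62  61  60  61  62]]
up kn [ 548.  -254.1  208.5] lo kn [ 547.5 -254.2   93.5]
pins [ 580.1 -253.6   54. ] [ 580.8 -254.2  169. ][ WARN:0@0.756] global loadsave.cpp:1063 imwrite_ Unsupported depth image for selected encoder is fallbacked to CV_8U.
```

send_rows(grip=[255,255,255,255,255], offset=[[0,0,-10],[0,-0.4,-22],[0,-0.4,-33.2],[0,-0.4,-33.2],[0,-0.4,-33.2]], twist=[0,0,0,0,0])

```text
clock: 8.88
position: [0.5138, -0.2537, 0.204]
ee_rot: [-0.707, 0.003, 0.707, 0.003]
ft_force: [-0.9, -0.2, -3.9]
grip_width: 0.126
```

send_rows(grip=[255,255,255,255,255], offset=[[4,0,0],[9,0,0],[14,0,0],[18,0,0],[20,0,0]], twist=[0,0,0,0,0])

```text
clock: 9.3
position: [0.5126, -0.2541, 0.1833]
ee_rot: [-0.707, 0.003, 0.707, 0.003]
ft_force: [-0.5, 0.5, -5.0]
grip_width: 0.126
```

```bash
python3 -c "
from h import *
go(513.5,-253.9,185,-90.5)
for k in range(2):
  im,d=viewer.camera('top');cv2.imwrite(f'pics/t4_{k}.png',im)
a=cv2.imread('pics/t4_0.png');cv2.imwrite('pics/t4.png',cv2.resize(a[195:255,430:480],None,fx=10,fy=10,interpolation=cv2.INTER_NEAREST))
im,d=viewer.camera('scene');cv2.imwrite('pics/s4f.png',im);cv2.imwrite('pics/s4.png',cv2.resize(im[160:270,380:450],None,fx=5,fy=5,interpolation=cv2.INTER_CUBIC))
"
```

```text
t 9.3 p [ 512.6 -254.1  183.3] F [-0.5  0.5 -5. ] M [ 0.02 -0.02  0.01] grip 0.126 yhead -90.55 xax [-1.1e-03  3.0e-04 -1.0e+00] zvel 0.04
offset mm [-1.7 -0.2 -0.9]
twist -0.05
```

View pics/t4.png

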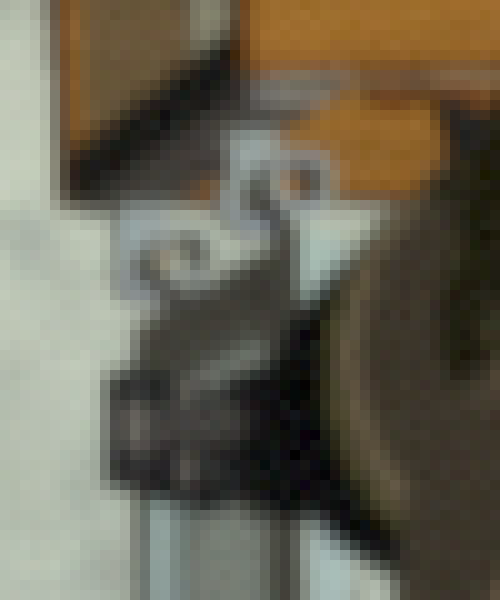

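View pics/s4.png

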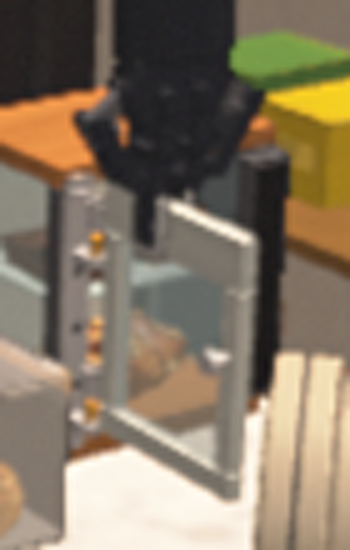

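```bash
python3 -c "
import cv2
a=cv2.imread('pics/s4f.png');cv2.imwrite('pics/s4z.png',cv2.resize(a[190:250,385:420],None,fx=10,fy=10,interpolation=cv2.INTER_CUBIC))
from h import *
for n,X in {'ukn_top':(579,-254.4,198),'ukn_bot':(579,-254.4,178),'lkn_top':(579,-254.4,83),'lkn_bot':(579,-254.4,63)}.items():
  print(n,(proj('scene',np.array(X)/1000)-[385,190])*10, (proj('top',np.array(X)/1000)-[430,195])*10+5)
"
```

```text
ukn_top [151.93438655  91.94002424] [303.77319235 179.37714963]
ukn_bot [149.7725456  151.73079397] [282.05209691 193.03245751]
lkn_top [139.75753087 428.71945942] [187.59404749 252.41499419]
lkn_bot [137.70098073 485.59816555] [169.36394958 263.87563163]
```

View pics/s4z.png

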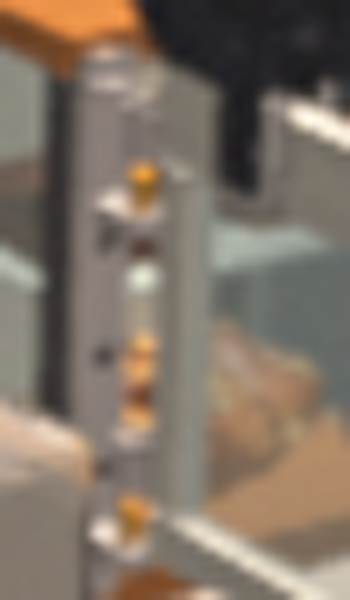

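send_rows(grip=[255,255,255,255,255], offset=[[1,0,0],[2,0,0],[3,0,0],[4,0,0],[5,0,0]], twist=[0,0,0,0,0])

```text
clock: 9.87
position: [0.5132, -0.254, 0.1793]
ee_rot: [0.707, -0.003, -0.707, -0.003]
ft_force: [-0.4, 1.2, -3.4]
grip_width: 0.125
```

```bash
python3 -c "
from h import *
st()"
```

```text
t 9.87 p [ 513.2 -254.   179.3] F [-0.4  1.2 -3.4] M [ 0.14 -0.06 -0.04] grip 0.125 yhead -90.52 xax [ 2.e-04 -0.e+00 -1.e+00] zvel 0.02
```

send_rows(grip=[255,255,255,255,255], offset=[[0.5,0,0],[1,0,0],[1.5,0,0],[1.5,0,0],[1.5,0,0]], twist=[0,0,0,0,0])

```text
clock: 10.28
position: [0.5132, -0.254, 0.1778]
ee_rot: [0.707, -0.003, -0.707, -0.003]
ft_force: [0.5, 0.0, -5.0]
grip_width: 0.126
```

```bash
python3 -c "
from h import *
st()"
```

```text
t 10.28 p [ 513.2 -254.   177.8] F [ 0.5  0.  -5. ] M [ 0.19 -0.1   0.03] grip 0.126 yhead -90.53 xax [ 0.e+00  1.e-04 -1.e+00] zvel 0.001
```

send_rows(grip=[255,255,255,255,255], offset=[[0.7,0,0],[1.4,0,0],[2.1,0,0],[2.8,0,0],[3,0,0]], twist=[0,0,0,0,0])

```text
clock: 10.7
position: [0.5132, -0.254, 0.1747]
ee_rot: [-0.707, 0.003, 0.707, 0.003]
ft_force: [-0.3, 0.7, -3.4]
grip_width: 0.128
```

```bash
python3 -c "
from h import *
st()
im,d=viewer.camera('scene');cv2.imwrite('pics/s5f.png',im)
a=im;cv2.imwrite('pics/s5z.png',cv2.resize(a[190:250,385:420],None,fx=10,fy=10,interpolation=cv2.INTER_CUBIC))
im,d=viewer.camera('top');cv2.imwrite('pics/t5.png',cv2.resize(im[195:255,430:480],None,fx=10,fy=10,interpolation=cv2.INTER_NEAREST))
"
```

```text
t 10.7 p [ 513.2 -254.   174.7] F [-0.3  0.7 -3.4] M [ 0.22 -0.12  0.09] grip 0.128 yhead -90.52 xax [-1.e-04  0.e+00 -1.e+00] zvel 0.001
```

View pics/s5z.png

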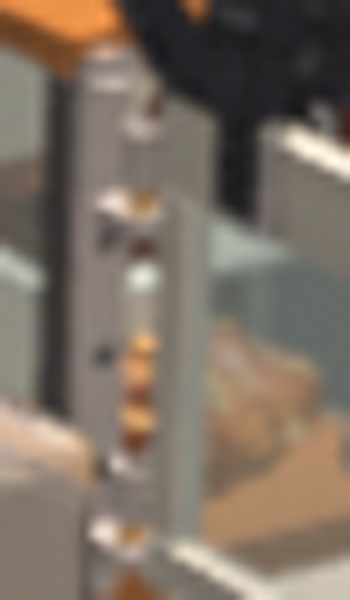

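View pics/t5.png

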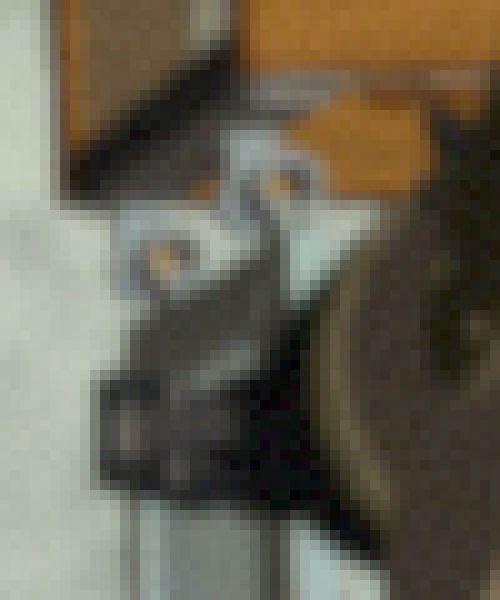

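send_rows(grip=[255,255,255,255,255], offset=[[1,0,0],[2,0,0],[3,0,0],[4,0,0],[5,0,0]], twist=[0,0,0,0,0])

```text
clock: 11.22
position: [0.5132, -0.2541, 0.1697]
ee_rot: [0.707, -0.003, -0.707, -0.003]
ft_force: [-0.2, 1.7, -2.8]
grip_width: 0.132
```

```bash
python3 -c "
from h import *
st()"
```

```text
t 11.22 p [ 513.2 -254.1  169.7] F [-0.2  1.7 -2.8] M [ 0.34 -0.12  0.05] grip 0.132 yhead -90.52 xax [ 0.e+00 -1.e-04 -1.e+00] zvel 0.023
```

send_rows(grip=[255,255,255,255,255], offset=[[0,-0.4,0],[0.5,-0.4,0],[1,-0.4,0],[1.5,-0.4,0],[2,-0.4,0]], twist=[0,0,0,0,0])

```text
clock: 11.63
position: [0.5132, -0.2538, 0.1678]
ee_rot: [0.707, -0.003, -0.707, -0.003]
ft_force: [0.4, 0.1, -4.8]
grip_width: 0.124
```

```bash
python3 -c "
from h import *
st()"
```

```text
t 11.63 p [ 513.2 -253.8  167.8] F [ 0.4  0.1 -4.8] M [-0.01 -0.04 -0.  ] grip 0.124 yhead -90.54 xax [ 1.e-04 -2.e-04 -1.e+00] zvel 0.013
```

Now free in the holes. Last millimetres.

send_rows(grip=[255,255,255,255,255], offset=[[0.4,0,0],[0.8,0,0],[1.2,0,0],[1.2,0,0],[1.2,0,0]], twist=[0,0,0,0,0])

```text
clock: 12.05
position: [0.5132, -0.2538, 0.1668]
ee_rot: [0.707, -0.003, -0.707, -0.003]
ft_force: [-1.2, -0.3, -3.0]
grip_width: 0.122
```

```bash
python3 -c "
from h import *
st()"
```

```text
t 12.05 p [ 513.2 -253.8  166.8] F [-1.2 -0.3 -3. ] M [ 0.06  0.08 -0.01] grip 0.122 yhead -90.53 xax [ 2.e-04 -3.e-04 -1.e+00] zvel 0.001
```

send_rows(grip=[255,255,255,255,255], offset=[[0.3,0,0],[0.6,0,0],[0.6,0,0],[0.6,0,0],[0.6,0,0]], twist=[0,0,0,0,0])

```text
clock: 12.47
position: [0.5132, -0.2538, 0.1665]
ee_rot: [0.707, -0.003, -0.707, -0.003]
ft_force: [-5.0, 0.6, 4.5]
grip_width: 0.133
```

```bash
python3 -c "
from h import *
st()"
```

```text
t 12.47 p [ 513.2 -253.8  166.5] F [-5.   0.6  4.5] M [0.25 0.76 0.01] grip 0.133 yhead -90.53 xax [ 3.e-04 -5.e-04 -1.e+00] zvel 0.002
```

send_rows(grip=[255,220,200,180,160], offset=[[-0.5,0,0],[-0.5,0,0],[-0.5,0,0],[-0.5,0,0],[-0.5,0,0]], twist=[0,0,0,0,0], newtons=20)

```text
clock: 12.88
position: [0.5134, -0.2537, 0.1665]
ee_rot: [0.707, -0.003, -0.707, -0.003]
ft_force: [-0.3, 1.2, 0.1]
grip_width: 0.37
```

send_rows(grip=[140,120,120,120,120], offset=[[0,0,0],[-3,0,0],[-13,0,0],[-28,0,0],[-45,0,0]], twist=[0,0,0,0,0])

```text
clock: 13.3
position: [0.5129, -0.2536, 0.2123]
ee_rot: [-0.707, 0.003, 0.707, 0.003]
ft_force: [0.8, -0.6, 0.5]
grip_width: 0.529
```

```bash
python3 -c "
from h import *
st()
im,d=viewer.camera('scene');cv2.imwrite('pics/s6f.png',im)
a=im;cv2.imwrite('pics/s6z.png',cv2.resize(a[170:270,375:460],None,fx=6,fy=6,interpolation=cv2.INTER_CUBIC))
im,d=viewer.camera('top');cv2.imwrite('pics/t6f.png',im);cv2.imwrite('pics/t6.png',cv2.resize(im[180:320,400:540],None,fx=4,fy=4,interpolation=cv2.INTER_CUBIC))
"
```

```text
t 13.3 p [ 512.9 -253.6  212.3] F [ 0.8 -0.6  0.5] M [-0.01 -0.03 -0.02] grip 0.529 yhead -90.53 xax [-6.e-04  3.e-04 -1.e+00] zvel 0.404
```

View pics/s6z.png

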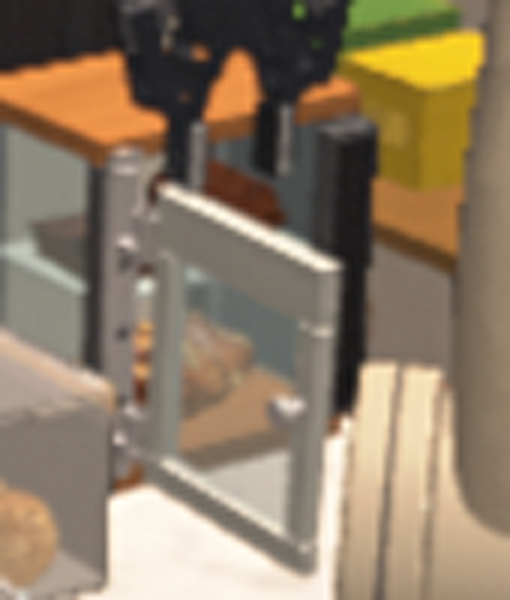

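View pics/t6.png

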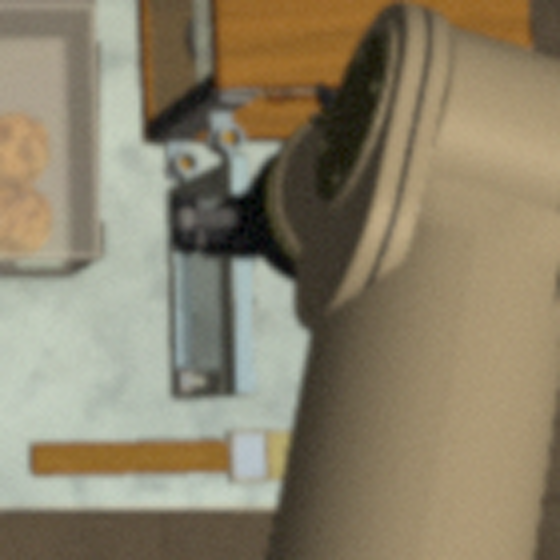

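send_rows(grip=[120,180,255,255,255], offset=[[-20,0,0],[-25,-15,15],[-25,-35,30],[-25,-49,44],[-25,-49,44]], twist=[0,0,0,0,0])

```text
clock: 13.82
position: [0.4684, -0.2016, 0.2372]
ee_rot: [-0.707, 0.002, 0.707, 0.002]
ft_force: [0.7, 0.1, -0.4]
grip_width: -0.002
```

send_rows(grip=[255,255,255,255,255], offset=[[0,0,0],[0,0,0],[15,0,0],[30,0,0],[40,0,0]], twist=[0,0,0,0,0])

```text
clock: 14.23
position: [0.4696, -0.2049, 0.1951]
ee_rot: [-0.707, 0.003, 0.707, 0.004]
ft_force: [0.9, -0.3, 0.2]
grip_width: -0.001
```

send_rows(grip=[255,255,255,255,255], offset=[[10,0,0],[20,0,0],[22,0,0],[22,0,0],[22,0,0]], twist=[0,0,0,0,0])

```text
clock: 14.65
position: [0.4699, -0.2044, 0.1748]
ee_rot: [0.707, -0.003, -0.707, -0.003]
ft_force: [-0.9, 0.1, 0.3]
grip_width: 0.001
```

```bash
cat > swing.py <<'E'
from h import *
H=np.array([579.5,-254.3]);r=110
p,Rm=st();p=p*1000
for a in [90,85,80,70,60,50,40,30,20,15,10,7,5,3,1,0]:
    ps=np.radians(-a+1.1); n=-np.array([np.cos(ps),np.sin(ps)]);al=np.array([np.sin(ps),-np.cos(ps)])
    T=H+al*r+n*6+np.array([np.sign(n[0])*11*min(1,abs(n[0])*1),0])*1+np.array([0,14.5*np.sign(n[1]) if n[1]>1e-3 else 0])
    # support of rectangle
    s=14.5*abs(n[1])+11*abs(n[0]); T=H+al*r+n*(6+s)
    d=Rm.T@np.array([T[0]-p[0],T[1]-p[1],0]);print(a,T.round(1),"off",d.round(1))
E
python3 swing.py; python3 -c "
from h import *
im,d=viewer.camera('scene');cv2.imwrite('pics/s7f.png',im)
a=im;cv2.imwrite('pics/s7z.png',cv2.resize(a[150:270,360:480],None,fx=5,fy=5,interpolation=cv2.INTER_CUBIC))"
```

```text
t 14.65 p [ 469.9 -204.4  174.8] F [-0.9  0.1  0.3] M [-0.01  0.01  0.  ] grip 0.001 yhead -90.53 xax [ 3.e-04 -1.e-04 -1.e+00] zvel 0.01
90 [ 469.1 -235.7] off [ 0.  31.3  0.5]
85 [ 467.8 -244.5] off [ 0.  40.2  1.7]
80 [ 467.3 -253.5] off [ 0.  49.2  2.2]
70 [ 468.4 -272. ] off [ 0.  67.6  0.8]
60 [ 472.9 -290.5] off [ 0.  86.1 -3.8]
50 [ 480.7 -308.4] off [  0.  103.9 -11.8]
40 [ 492. -325.] off [  0.  120.5 -23.2]
30 [ 506.5 -339.7] off [  0.  134.9 -37.9]
20 [ 523.9 -351.5] off [  0.  146.7 -55.4]
15 [ 533.5 -356.2] off [  0.  151.3 -65. ]
10 [ 543.6 -360. ] off [  0.  155.  -75.2]
7 [ 549.9 -361.8] off [  0.  156.7 -81.4]
5 [ 554.1 -362.8] off [  0.  157.7 -85.7]
3 [ 558.4 -363.7] off [  0.  158.5 -90. ]
1 [ 562.7 -364.3] off [  0.  159.1 -94.3]
0 [ 564.3 -364.6] off [  0.  159.4 -95.9]
```

View pics/s7z.png

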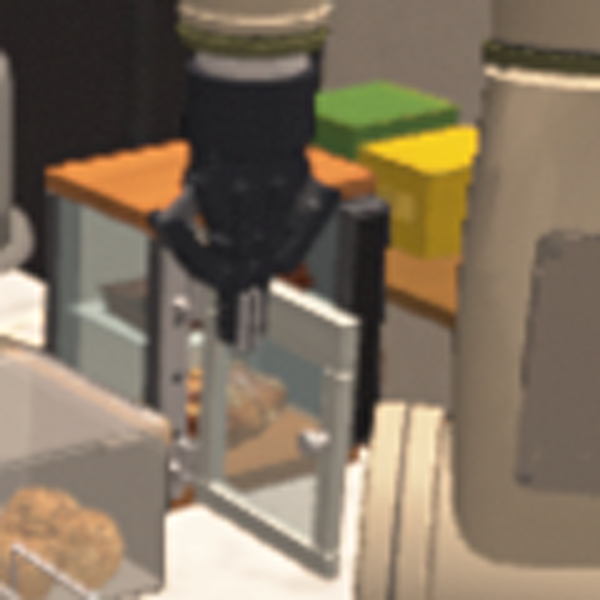

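send_rows(grip=[255,255,255,255,255], offset=[[0,15,0],[0,25,0],[0,31,0.5],[0,37,1],[0,44,2]], twist=[0,0,0,0,0])

```text
clock: 15.12
position: [0.4672, -0.2489, 0.1746]
ee_rot: [0.707, -0.003, -0.707, -0.003]
ft_force: [0.6, 0.9, 0.1]
grip_width: 0.002
```

send_rows(grip=[255,255,255,255,255], offset=[[0,8,0],[0,16,-1],[0,24,-1],[0,33,-3],[0,42,-6]], twist=[0,0,0,0,0])

```text
clock: 15.53
position: [0.4728, -0.2913, 0.1745]
ee_rot: [-0.707, 0.003, 0.707, 0.003]
ft_force: [0.1, 0.6, 0.2]
grip_width: -0.004
```

```bash
python3 swing.py|head -1; python3 -c "
from h import *
im,d=viewer.camera('scene');cv2.imwrite('pics/s8f.png',im)
a=im;cv2.imwrite('pics/s8z.png',cv2.resize(a[150:270,360:480],None,fx=5,fy=5,interpolation=cv2.INTER_CUBIC))"
```

```text
t 15.53 p [ 472.8 -291.3  174.5] F [0.1 0.6 0.2] M [ 0.09 -0.01  0.06] grip -0.004 yhead -90.54 xax [-1.e-04 -2.e-04 -1.e+00] zvel 0.225
```

View pics/s8z.png

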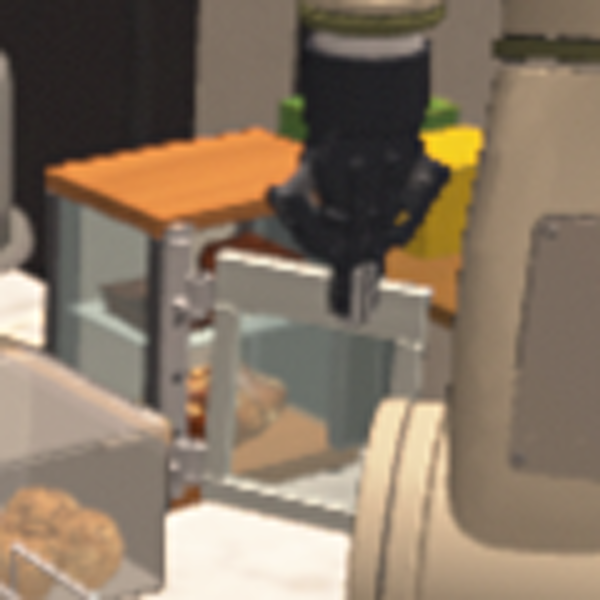

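send_rows(grip=[255,255,255,255,255], offset=[[0,9,-4],[0,18,-8],[0,26,-14],[0,34,-19],[0,42,-27]], twist=[0,0,0,0,0])

```text
clock: 16.0
position: [0.4998, -0.3336, 0.1745]
ee_rot: [-0.707, 0.003, 0.707, 0.003]
ft_force: [-0.4, 0.3, 0.7]
grip_width: 0.002
```

send_rows(grip=[255,255,255,255,255], offset=[[0,7,-7],[0,13,-15],[0,19,-24],[0,22,-30],[0,24,-36]], twist=[0,0,0,0,0])

```text
clock: 16.42
position: [0.5357, -0.3576, 0.1742]
ee_rot: [-0.707, 0.003, 0.707, 0.003]
ft_force: [0.1, -0.1, -0.8]
grip_width: 0.001
```

```bash
python3 swing.py; python3 -c "
from h import *
im,d=viewer.camera('scene');cv2.imwrite('pics/s9f.png',im)
a=im;cv2.imwrite('pics/s9z.png',cv2.resize(a[150:270,360:480],None,fx=5,fy=5,interpolation=cv2.INTER_CUBIC))"
```

```text
t 16.42 p [ 535.7 -357.6  174.2] F [ 0.1 -0.1 -0.8] M [-0.    0.   -0.01] grip 0.001 yhead -90.55 xax [-3.e-04  1.e-04 -1.e+00] zvel 0.203
90 [ 469.1 -235.7] off [   0.  -121.2   67.8]
85 [ 467.8 -244.5] off [   0.  -112.4   69. ]
80 [ 467.3 -253.5] off [   0.  -103.4   69.5]
70 [ 468.4 -272. ] off [  0.  -84.9  68.1]
60 [ 472.9 -290.5] off [  0.  -66.5  63.5]
50 [ 480.7 -308.4] off [  0.  -48.6  55.5]
40 [ 492. -325.] off [  0.  -32.1  44. ]
30 [ 506.5 -339.7] off [  0.  -17.6  29.4]
20 [ 523.9 -351.5] off [ 0.  -5.9 11.9]
15 [ 533.5 -356.2] off [ 0.  -1.3  2.2]
10 [ 543.6 -360. ] off [-0.   2.4 -7.9]
7 [ 549.9 -361.8] off [ -0.    4.1 -14.2]
5 [ 554.1 -362.8] off [ -0.    5.1 -18.4]
3 [ 558.4 -363.7] off [ -0.    5.9 -22.7]
1 [ 562.7 -364.3] off [ -0.    6.5 -27. ]
0 [ 564.3 -364.6] off [ -0.    6.8 -28.7]
```

View pics/s9z.png

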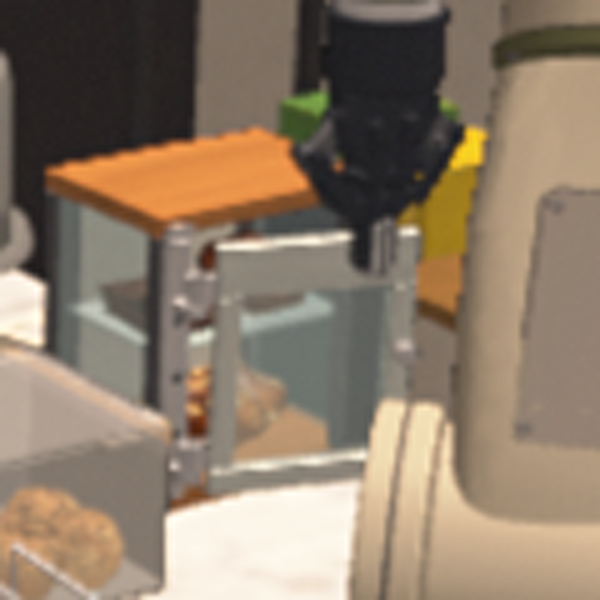

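send_rows(grip=[255,255,255,255,255], offset=[[0,1,-4],[0,2,-8],[0,4,-12],[0,5,-16],[0,5,-19]], twist=[0,0,0,0,0])

```text
clock: 16.88
position: [0.5545, -0.3624, 0.1746]
ee_rot: [0.707, -0.003, -0.707, -0.003]
ft_force: [-0.4, -0.0, 0.3]
grip_width: -0.0
```

send_rows(grip=[255,255,255,255,255], offset=[[0,0,-1],[0,0,-2],[0,0,-3],[0,0,-4],[0,0,-4]], twist=[0,0,0,0,0])

```text
clock: 17.3
position: [0.5583, -0.3621, 0.1746]
ee_rot: [0.707, -0.003, -0.707, -0.003]
ft_force: [-0.2, 0.0, -0.5]
grip_width: 0.002
```

```bash
python3 -c "
from h import *
st()
im,d=viewer.camera('scene');cv2.imwrite('pics/s10f.png',im)
a=im;cv2.imwrite('pics/s10z.png',cv2.resize(a[150:270,360:480],None,fx=5,fy=5,interpolation=cv2.INTER_CUBIC))"
```

```text
t 17.3 p [ 558.3 -362.1  174.6] F [-0.2  0.  -0.5] M [0.04 0.05 0.  ] grip 0.002 yhead -90.53 xax [ 1.e-04 -1.e-04 -1.e+00] zvel 0.004
```

View pics/s10z.png

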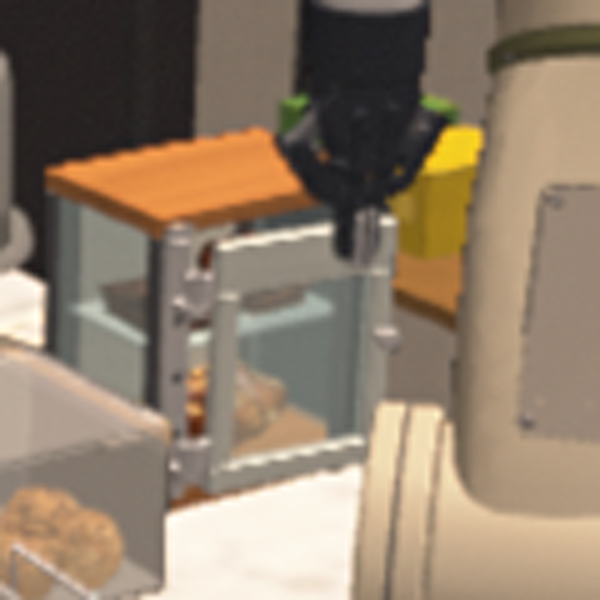

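Push on in small steps, watching Fx.

send_rows(grip=[255,255,255,255,255], offset=[[0,0,-1],[0,0,-2],[0,0,-3],[0,0,-4],[0,0,-4]], twist=[0,0,0,0,0])

```text
clock: 17.77
position: [0.5624, -0.3621, 0.1745]
ee_rot: [0.707, -0.003, -0.707, -0.003]
ft_force: [0.1, -0.4, 0.2]
grip_width: 0.001
```

```bash
python3 -c "
from h import *
st()"
```

```text
t 17.77 p [ 562.4 -362.1  174.5] F [ 0.1 -0.4  0.2] M [-0.09  0.05  0.01] grip 0.001 yhead -90.52 xax [ 2.e-04 -1.e-04 -1.e+00] zvel 0.004
```

send_rows(grip=[255,255,255,255,255], offset=[[0,0,-0.7],[0,0,-1.4],[0,0,-2],[0,0,-2],[0,0,-2]], twist=[0,0,0,0,0])

```text
clock: 18.18
position: [0.5642, -0.3622, 0.1745]
ee_rot: [0.707, -0.003, -0.707, -0.003]
ft_force: [-0.3, -0.3, -0.1]
grip_width: -0.001
```

```bash
python3 -c "
from h import *
st()"
```

```text
t 18.18 p [ 564.2 -362.2  174.5] F [-0.3 -0.3 -0.1] M [0.   0.1  0.04] grip -0.001 yhead -90.53 xax [ 1.e-04 -0.e+00 -1.e+00] zvel 0.001
```

send_rows(grip=[255,255,255,255,255], offset=[[0,0,-0.5],[0,0,-1],[0,0,-1.5],[0,0,-1.5],[0,0,-1.5]], twist=[0,0,0,0,0])

```text
clock: 18.6
position: [0.5652, -0.3622, 0.1745]
ee_rot: [-0.707, 0.003, 0.707, 0.003]
ft_force: [-5.3, 1.3, 2.7]
grip_width: -0.006
```

```bash
python3 -c "
from h import *
st()
im,d=viewer.camera('scene');cv2.imwrite('pics/s11f.png',im)
a=im;cv2.imwrite('pics/s11z.png',cv2.resize(a[170:260,380:455],None,fx=7,fy=7,interpolation=cv2.INTER_CUBIC))
im,d=viewer.camera('top');cv2.imwrite('pics/t11.png',cv2.resize(im[180:260,420:540],None,fx=6,fy=6,interpolation=cv2.INTER_CUBIC))"
```

```text
t 18.6 p [ 565.2 -362.2  174.5] F [-5.3  1.3  2.7] M [ 0.26  1.06 -0.  ] grip -0.006 yhead -90.54 xax [-1.e-03  2.e-04 -1.e+00] zvel 0.003
```

View pics/s11z.png

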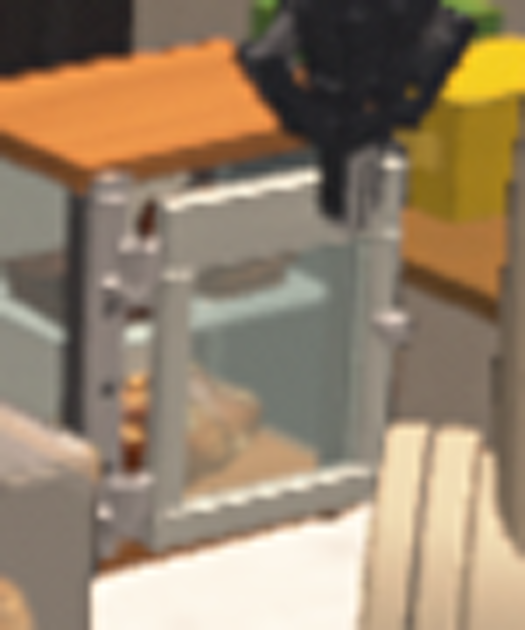

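View pics/t11.png

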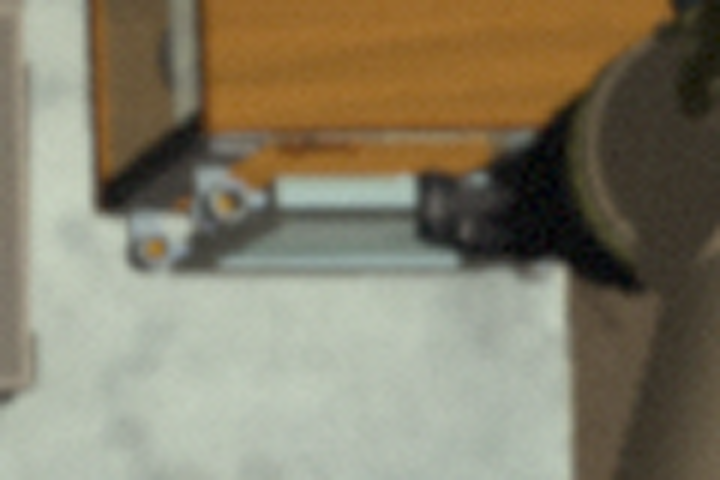

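send_rows(grip=[255,255,255,255,255], offset=[[0,0,0],[0,0,1],[0,0,3],[0,0,8],[0,0,18]], twist=[0,0,0,0,0])

```text
clock: 19.12
position: [0.5483, -0.3615, 0.1744]
ee_rot: [0.708, -0.003, -0.707, -0.003]
ft_force: [0.2, -0.1, 0.9]
grip_width: 0.001
```

send_rows(grip=[255,255,255,255,255], offset=[[0,0,15],[-10,0,40],[-30,0,65],[-55,0,80],[-75,0,90]], twist=[0,0,0,0,0])

```text
clock: 19.53
position: [0.4558, -0.3617, 0.2512]
ee_rot: [0.707, -0.004, -0.707, -0.003]
ft_force: [0.6, -0.2, 0.7]
grip_width: -0.003
```

send_rows(grip=[255,255,255,255,255], offset=[[0,25,25],[0,50,50],[0,80,75],[0,110,95],[0,130,105]], twist=[0,0,0,0,0])

```text
clock: 19.95
position: [0.3475, -0.4935, 0.2499]
ee_rot: [-0.707, 0.006, 0.707, 0.004]
ft_force: [-0.4, 0.4, 0.3]
grip_width: 0.003
```

send_rows(grip=[255,255,255,255,255], offset=[[0,0,0],[0,0,0],[0,0,0],[0,0,0],[0,0,0]], twist=[0,0,0,0,0])

```text
clock: 20.37
position: [0.3526, -0.4892, 0.2497]
ee_rot: [0.707, -0.003, -0.707, -0.002]
ft_force: [-0.1, 0.0, 0.1]
grip_width: 0.001
```

Run:
```python
from h import *
st()
im,d=viewer.camera('scene');cv2.imwrite('pics/s12.png',im)
a=im;cv2.imwrite('pics/s12z.png',cv2.resize(a[170:260,380:455],None,fx=7,fy=7,interpolation=cv2.INTER_CUBIC))
im,d=viewer.camera('top');cv2.imwrite('pics/t12.png',im);cv2.imwrite('pics/t12z.png',cv2.resize(im[180:260,420:540],None,fx=6,fy=6,interpolation=cv2.INTER_CUBIC))
a=cv2.imread('pics/top0.png')
for n in["rack","sugar_shaker","ramekin","pastry_brush","door","cabinet"]: print(n,[(r["score"],r["box"]) for r in viewer.recognise(n,"top")][:1])
P=cloud("top",d);q=P[(d>0)&(P[...,2]>.19)&(P[...,2]<.206)&(P[...,0]>.555)&(P[...,0]<.595)&(P[...,1]<-.27)&(P[...,1]>-.4)]
print(len(q),np.polyfit(q[:,1],q[:,0],1),np.median(q,0))
```

```text
t 20.37 p [ 352.6 -489.2  249.7] F [-0.1  0.   0.1] M [-0.    0.03 -0.04] grip 0.001 yhead -90.41 xax [ 6.e-04 -1.e-04 -1.e+00] zvel 0.008
rack [(0.82, [323.1, 256.8, 50.9, 42.4])]
sugar_shaker [(0.72, [434.5, 143.2, 95.9, 75.6])]
ramekin [(0.68, [151.1, 279.8, 38.5, 37.5])]
pastry_brush [(0.83, [408.5, 288.2, 77.4, 10.9])]
door [(0.58, [447.1, 208.1, 75.5, 21.0])]
cabinet [(0.93, [435.0, 144.7, 99.8, 76.9])]
320 [-0.01897466  0.57447312] [ 0.58021886 -0.34111324  0.1956153 ]
```

View pics/s12z.png

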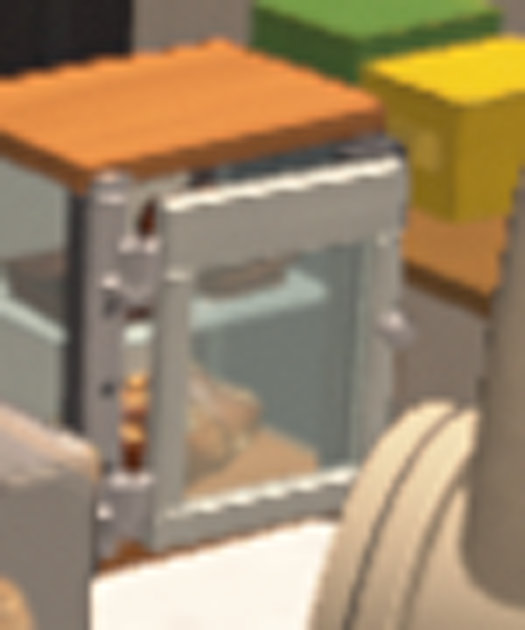

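View pics/t12z.png

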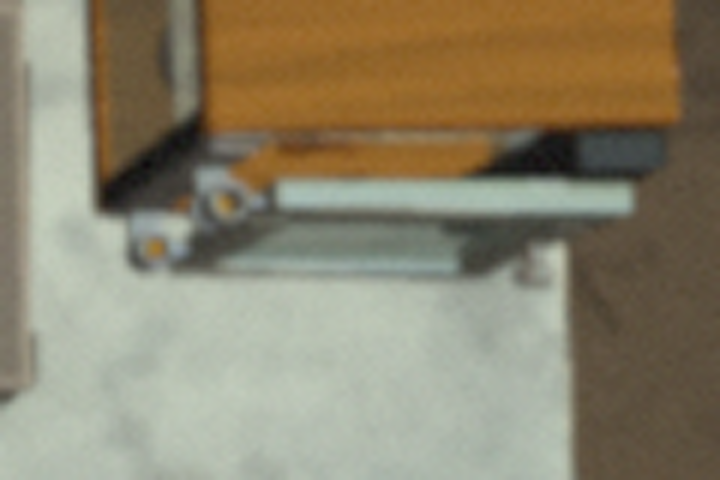

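View pics/t12.png

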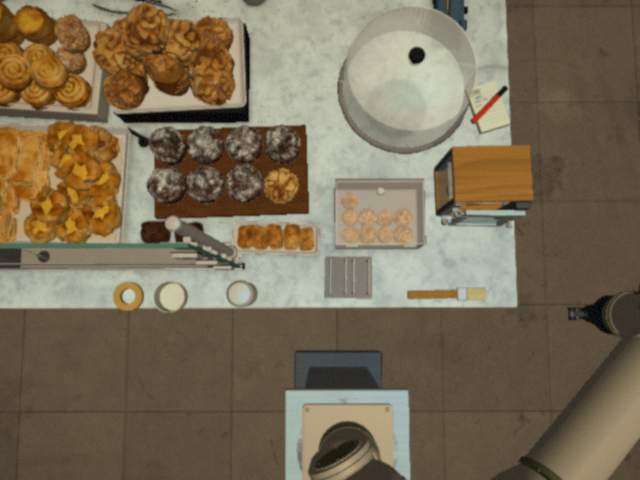

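```bash
python3 -c "
from h import *
st();print(manip.hand_in())"
```

```text
t 20.77 p [ 351.6 -490.2  249.5] F [-0.2  0.5  0.1] M [0.07 0.   0.01] grip 0.002 yhead -90.52 xax [ 0.e+00 -1.e-04 -1.e+00] zvel 0.002
the job is handed in; nothing more can be done
None
```

The door is hung and shut: I lifted it out of the rack by its top rail, lowered both knuckles over the pins, and closed it. I lined it up with the pins from the top camera. I swung it shut by pushing on the outer face with closed fingertips until it met the gasket, then backed away and handed in at about 21 s.

- **Seating:** the seat was felt at the expected height, with about 9 N of support. During insertion the wrist readings stayed under about 2 N sideways. In the pictures both pins show inside the knuckles.
- **Shut:** the gasket was felt at about 5 N. Afterwards the door's top edge lay at 1.09° in the depth picture, against 1.1° for the cabinet, so it did not swing back.
- **Other things:** the shaker, ramekin, brush and rack look unmoved in the last top picture, and the robot stands clear with about zero wrist force.
- **Disagreements:** the last network search for the shaker returned the cabinet's box, so I judged the shaker by eye. The door's top edge read 195.6 mm in the depth picture, against 198 mm expected, which I put down to depth noise.

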